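# Fit the footed post under the keeper of its bored base

## Robot

A 6-joint arm with a two-finger parallel gripper is mounted at the origin on the work surface. World frame = base frame: x ahead of the robot, y to its left, z up, the work surface at z = 0. Lengths are in m, angles in rad, forces in N, time in s.
With the tool pointing down it reaches from about 0.35 to 1 m from the base axis. Payload 7.1 kg.
Tool frame: the origin (TCP) lies between the finger pads; the fingertips stand 14 mm ahead of it and the grasp point (between the pads) lies 5 mm behind it; x points along the fingers, y is the direction in which the jaws open and shut, and the axes are right-handed (so a half turn about x gives the same grasp; the last joint's range is limited). The gripper opens to 85 mm and grips with 20 to 120 N. Pads are 22 mm wide; open, the fingers measure 114 mm over their backs; the gripper's body (76 mm by 85 mm) begins 54 mm behind the grasp point. The pads swing forward as they close: fully open they stand 13 mm farther back than shut.
Start: joints at [-1.252, 0.423, 1.63, -0, 1.089, -0.019], TCP at [0.207, -0.59, 0.245] pointing down, gripper open.
Joint ranges: [-3, 3], [-0.9, 2.11], [0.09, 2.58], [-1.31, 4.45], [0.11, 2.69], [-2.54, 2.54]. Speed limits (rad/s): [2.39, 2.39, 3.01, 3.14, 3.14, 3.14].

## Interface

Orientations are given as a rotation vector (axis times angle).
In Python, from cell import bot gives the robot as it stands. Calls block until the motion is done:
- bot.movep(position, orientation): joint-space move of the TCP to a pose.
- bot.servo_line(position, rotation=None, v=0.15, max_force=None): straight line of the TCP; rotation=None keeps the orientation; v is the mean speed in m/s. With max_force (N) it stops when the force on the tool has changed by that much, and returns True; else False.
- bot.move_j(angles): joint-space move.
- bot.gripper_open() and bot.close_gripper(): open the fingers fully, or close them until they stop; the grip force is fixed at half the most.
- bot.dwell(seconds).
- bot.solve_ik(position, orientation): joint angles nearest the present ones, or None.
- bot.read_state(): the state.
- bot.camera(name): name is "scene" or "top" or "wrist"; returns the picture (384x512x3 uint8, red, green, blue); there is no depth.
- bot.camera_model(name): a dict with "K" (3x3 intrinsics, pixels), "R" (3x3) and "t" (3): a world point X has camera coordinates R X + t. Camera axes: x right, y down, z forward; pixel columns grow to the right and rows downward; lengths in m; the calibration is good to about 2 mm. A picture is of the moment at which its call begins: read the wrist's pose just before it. camera_model takes no time and is no camera call; for the wrist camera it gives the pose at the moment of the call.
A pose or a line that the arm cannot do raises bot.PlanningError and nothing moves.
- bot.sign_off(): hands the job in, once; it reports no verdict.
The state is a dict: "time": time; "q": joint angles; "joint_velocities": joint speeds; "joint_efforts": joint torques, N m; "position": TCP position; "tool_rot": TCP orientation; "contact_force": force on the tool from outside, world axes, zero at the start; "ft_torque": the same for the moment, N m; "finger_gap": finger opening in m.
Only numpy, scipy, OpenCV 4.12 (cv2) and the standard library are available. Lean on these libraries where they do the work, as an engineer would, in place of code of your own. Each camera call takes 0.05 s, during which the arm holds its last target. There are 200 camera calls.

## Task

Fit the steel post with the square head into the bored block on the steel plate: lean it over so that the edge of its foot goes in first under the keeper lip, then straighten it up and slide it fully home in the bore, and let go of it standing there upright. Leave the spare post, the two screwdrivers, the wrench and the circuit board where they are.

Things in the scene. Friction and masses are not known exactly. Their poses are not given: they have to be found in the camera images.
- post: The post to fit: plain steel, 130 mm tall, about 0.25 kg, loose, standing upright at the start. Origin: centre of its foot's underside; z up the post. Round foot 36 mm across, 12 mm thick, 3 mm bevels; round stem 14 mm thick up to 95 mm; square head 22 x 22 mm from 95 to 130 mm, its sides square to the post's x and y: the place to grasp, from above. All quarter turns fit alike.
- base: Steel base plate, fixed: 190 mm (its x) by 160 mm (its y), 8 mm thick. Origin: centre of its underside; z up, x away from the lip. A bored aluminium block is clamped on it, square to it, with its centre anywhere up to 14 mm from the plate's centre in x and in y, which is not measured: feel for the block's sides or look. Heights below are above the plate's underside.
- block_top (a point): Middle of the plate at the height of the block's top face, 56 mm. Block: 110 mm (x) by 80 mm (y), from 8 to 56 mm. In its centre a round upright bore, 37.5 mm across, with a 1.5 mm bevel at its mouth and a flat floor at 22 mm. The true bore lies up to 14 mm from this point in x and in y, as the block does.
- lip_edge (a point): Where the upper free edge of the steel keeper lip would be with the block in mid plate (x = -12.75, z = 66 mm). Bolted on the block's -x half, the lip is 5 mm thick (61 to 66 mm), 56 mm wide, from 55 to 12.75 mm short of the bore's axis, so it overhangs the bore by 6 mm. Under it a gap 5 mm high over the block's top reaches back to 19 mm from the axis.
- seat (a point): Middle of the plate at the height of the bore's floor, 22 mm; the post's origin must end at this height, in the true bore. The lip blocks an upright foot: lean the post's top towards -x, over the lip, by 0.4 to 0.5 rad, pass the foot's low edge under the lip from the +x side until it meets the bore's wall, then straighten, which drops the foot into the bore.
- spare_post: Another steel post, not to be used, loose: 130 mm tall, foot 48 mm across (too wide for the bore), round head 26 mm across. Origin: centre of the underside of its foot. Its place and the post's are exchanged at random.
- stubby_driver: Stubby yellow and black screwdriver lying on the table, 95 mm long, 38 mm thick, along its x; origin under its middle.
- fine_driver: Slim screwdriver with an aluminium handle, 160 mm long, lying along its x; origin under its middle.
- wrench: Small steel wrench, 150 mm long, lying flat along its x; origin under its middle.
- board: Green circuit board on a clear tray, 90 x 61 mm, 20 mm high, lying flat; origin under its middle.
There are look-alikes about, which are no part of the job. Leave any blue or pink look-alike of the post alone. There is more than one size of the base; the job needs the larger.

How it is judged:
On the way:
1. the post, leaning by more than 10 degrees, has its foot's edge in the bore's mouth: the centre of the foot's underside under 58 mm high and within 30 mm of mid plate (angle between post's own z axis and vertical above 0.175 rad and z of post in the frame of base below 0.058 m and horizontal distance between post and base below 0.03 m), for 0.1 s.
At the end, for the whole second after the job is handed in: The post stands at rest in the bore, its foot on the floor (the centre of its underside 18 to 25 mm above the plate's underside and within 24 mm of the plate's centre, which is only possible in the bore), upright within 0.06 rad, released (z of post in the frame of base between 0.018 and 0.025 m and horizontal distance between post and base below 0.024 m and angle between post's own z axis and vertical below 0.06 rad and linear speed of post below 0.01 m/s); the robot touches nothing.
It fails at once if the spare post is shifted by more than 30 mm (distance of spare_post from where it was at the start of the episode above 0.03 m).
It fails at once if the stubby driver is shifted by more than 30 mm (distance of stubby_driver from where it was at the start of the episode above 0.03 m).
It fails at once if the fine driver is shifted by more than 30 mm (distance of fine_driver from where it was at the start of the episode above 0.03 m).
It fails at once if the wrench is shifted by more than 30 mm (distance of wrench from where it was at the start of the episode above 0.03 m).
It fails at once if the board is shifted by more than 30 mm (distance of board from where it was at the start of the episode above 0.03 m).
It also fails if it takes over 59 s, if anything falls off the work surface, if the arm or the gripper's body presses on something with over 40 N, if the wrist force passes 120 N, or if a joint passes its speed limit or range.

## Working session

There is one attempt and no reset: what is moved stays moved. The work goes in short steps, each a Python script; the robot and the scene stay as the last script left them, time stands still between calls to the robot, and variables do not carry over. Pictures are saved under pics/ and viewed, about 8 in all and at most 12, crops included, and the job is handed in when it is done.

```bash
ls; mkdir -p pics; python3 - <<'E'
from cell import bot
import cv2, numpy as np
for n in("top","scene"):
    im=bot.camera(n); cv2.imwrite(f"pics/{n}0.png",im[:,:,::-1])
    m=bot.camera_model(n); print(n,m)
s=bot.read_state(); print(s['time'],s['position'],s['tool_rot'],s['finger_gap'])
a=cv2.imread("pics/top0.png");cv2.imwrite("pics/top0b.png",cv2.resize(a,(800,600),interpolation=cv2.INTER_CUBIC))
E
```

```text
pics
top {'K': array([[456.02825538,   0.        , 275.79530076],
       [  0.        , 456.02825538, 190.0489209 ],
       [  0.        ,   0.        ,   1.        ]]), 'R': array([[-0.01405522, -0.99987485,  0.00726168],
       [-0.99385992,  0.01317281, -0.10985867],
       [ 0.10974926, -0.00876118, -0.99392069]]), 't': array([-0.00117673,  0.5577394 ,  0.94168508])}
scene {'K': array([[470.07015098,   0.        , 245.15251004],
       [  0.        , 470.07015098, 195.65126512],
       [  0.        ,   0.        ,   1.        ]]), 'R': array([[-0.87592452,  0.4823503 ,  0.00971684],
       [ 0.31333675,  0.58408805, -0.74877315],
       [-0.36684644, -0.65282412, -0.66275512]]), 't': array([ 0.48029807, -0.10316024,  1.49149395])}
0.1 [ 0.20698568 -0.58917904  0.24458976] [ 2.03857118  0.34920044 -2.03903286] 0.08524759883542368
```

View pics/top0b.png

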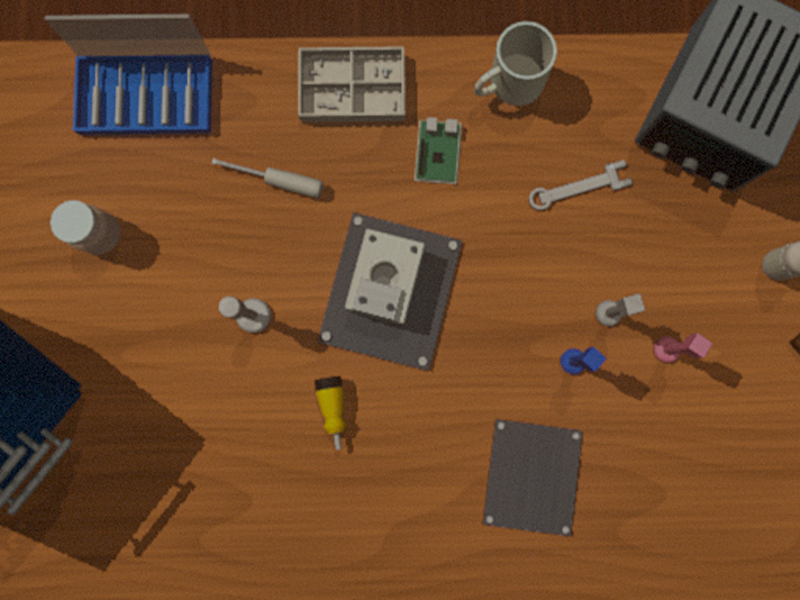

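View pics/scene0.png

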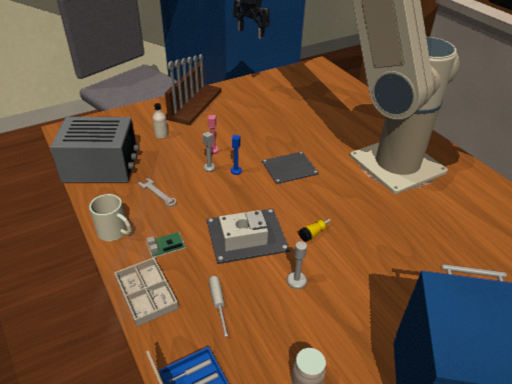

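Top view (800 px scale): the square-head post has its foot at (610,313) and head at (632,305). Blue and pink look-alikes stand next to it, at (575,361) and (668,350). The spare is at (253,316). The larger base has its bore at (385,272), with the lip below it towards the robot.

```bash
cat > h.py <<'E'
from cell import bot
import cv2, numpy as np
from scipy.spatial.transform import Rotation as Rn
def ray(m,px,z):
    K,R,t=m['K'],m['R'],m['t']; c=-R.T@t
    d=R.T@np.linalg.solve(K,[px[0],px[1],1.]); return c+d*(z-c[2])/d[2]
def ori(jaw, tilt=0., axis=None):
    """tool down, jaw axis (tool y) at world angle jaw; then tilted by tilt about world axis"""
    x=np.array([0,0,-1.]); y=np.array([np.cos(jaw),np.sin(jaw),0]); M=np.c_[x,y,np.cross(x,y)]
    R=Rn.from_matrix(M)
    if axis is not None: R=Rn.from_rotvec(np.array(axis)*tilt)*R
    return R.as_rotvec()
E
python3 - <<'E'
from h import *
m=bot.camera_model("top")
P=lambda u,v,z:ray(m,(u*.64,v*.64),z).round(4)
print("post foot",P(610,314,.012),"head",P(634,305,.13))
for n,p in dict(blue=(593,358),pink=(699,346)).items(): print(n,P(*p,.12))
print("plate corners",[P(*p,.008) for p in((358,219),(453,244),(422,361),(326,337))])
print("bore",P(384,271,.056)); print("spare",P(253,318,.012))
print("block top corners",[P(*p,.056) for p in((363,230),(424,246),(406,323),(347,306))])
print("lip", [P(*p,.066) for p in((367,277),(403,287),(394,316),(358,306))])
w=bot.camera_model("wrist"); s=bot.read_state(); 
c=-w['R'].T@w['t']; Rt=Rn.from_rotvec(s['tool_rot']).as_matrix()
print("cam in tool",Rt.T@(c-s['position']), Rt.T@w['R'].T)
E
```

```text
post foot [ 0.5326 -0.2575  0.012 ] head [ 0.5335 -0.2566  0.13  ]
blue [ 0.4697 -0.2061  0.12  ]
pink [ 0.4826 -0.3376  0.12  ]
plate corners [array([0.6723, 0.0925, 0.008 ]), array([ 0.6348, -0.0411,  0.008 ]), array([0.4712, 0.0046, 0.008 ]), array([0.5062, 0.1373, 0.008 ])]
bore [0.5905 0.0535 0.056 ]
spare [0.5337 0.2377 0.012 ]
block top corners [array([0.6465, 0.0813, 0.056 ]), array([ 6.237e-01, -3.000e-04,  5.600e-02]), array([0.5206, 0.0249, 0.056 ]), array([0.5443, 0.1029, 0.056 ])]
lip [array([0.5814, 0.0754, 0.066 ]), array([0.5674, 0.0281, 0.066 ]), array([0.5293, 0.0403, 0.066 ]), array([0.5431, 0.0874, 0.066 ])]
cam in tool [-0.12824792  0.0004432  -0.06874574] [[ 2.19831242e-04 -2.66056091e-01  9.63957524e-01]
 [ 9.99999412e-01  1.08257320e-03  7.07438636e-05]
 [-1.06237642e-03  9.63956941e-01  2.66056172e-01]]
```

```bash
python3 - <<'E'
from h import *
s=bot.read_state(); M=Rn.from_rotvec(s['tool_rot']).as_matrix(); print("jaw0",np.degrees(np.arctan2(M[1,1],M[0,1])))
for jd in range(-180,180,30):
    j=np.radians(jd); 
    print(jd,[None if (q:=bot.solve_ik(p,ori(j))) is None else q[5].round(2) for p in([.533,-.257,.3],[.59,.05,.3])])
def look(p,jd,name,D=.32,zt=.1):
    j=np.radians(jd); z=np.array([np.sin(j),-np.cos(j)])
    xy=np.array(p)-z*.02
    bot.movep([*xy,zt+D-.128],ori(j)); bot.dwell(.15)
    m=bot.camera_model("wrist"); im=bot.camera("wrist"); cv2.imwrite(f"pics/{name}.png",im[:,:,::-1]); np.savez(f"pics/{name}.npz",**m)
    print(name,bot.read_state()['time'])
import sys
look([.533,-.257],-90 if bot.solve_ik([.533,-.257,.3],ori(-np.pi/2)) is not None else 90,"wpost",D=.3,zt=.13)
E
```

```text
jaw0 -70.64593199913949
-180 [None, None]
-150 [np.float64(2.15), None]
-120 [np.float64(1.62), np.float64(2.16)]
-90 [np.float64(1.1), np.float64(1.64)]
-60 [np.float64(0.58), np.float64(1.11)]
-30 [np.float64(0.05), np.float64(0.59)]
0 [np.float64(-0.47), np.float64(0.06)]
30 [np.float64(-0.99), np.float64(-0.46)]
60 [np.float64(-1.52), np.float64(-0.98)]
90 [np.float64(-2.04), np.float64(-1.51)]
120 [None, np.float64(-2.03)]
150 [None, None]
wpost 2.0583
```

View pics/wpost.png

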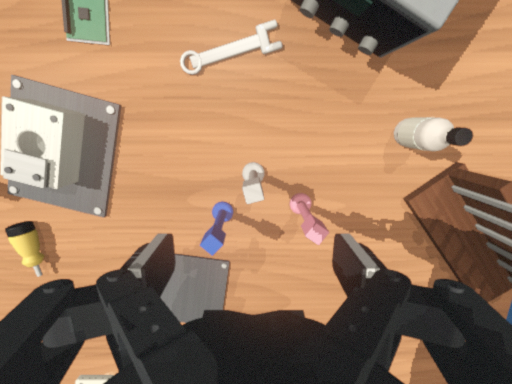

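Wrist view: post head at (253,190) with its foot at (253,170); blue head at (212,242), pink head at (316,233). I'll look at the head enlarged, and take the view of the block.

```bash
python3 - <<'E'
from h import *
j=np.radians(-105); z=np.array([np.sin(j),-np.cos(j)])
xy=np.array([.586,.052])+z*(.0687-.276*.3)
bot.movep([*xy,.056+.3-.128],ori(j)); bot.dwell(.15)
m=bot.camera_model("wrist"); im=bot.camera("wrist"); cv2.imwrite("pics/wblk.png",im[:,:,::-1]); np.savez("pics/wblk.npz",**m)
a=cv2.imread("pics/wpost.png")[150:220,220:290]
b=im[100:260,160:360,::-1]
cv2.imwrite("pics/mix.png",np.hstack([cv2.resize(a,(350,350),interpolation=cv2.INTER_CUBIC),cv2.resize(b,(438,350),interpolation=cv2.INTER_CUBIC)]))
cv2.imwrite("pics/mixb.png",cv2.resize(im[30:330,60:460,::-1],(800,600),interpolation=cv2.INTER_CUBIC))
print(bot.read_state()['time'])
E
```

```text
3.4667
```

View pics/mix.png

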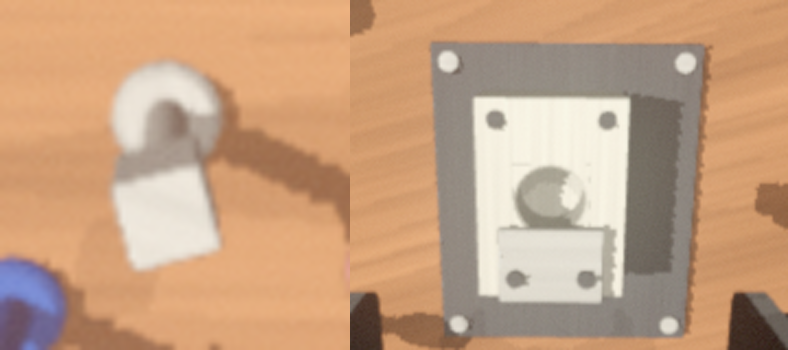

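View pics/mixb.png

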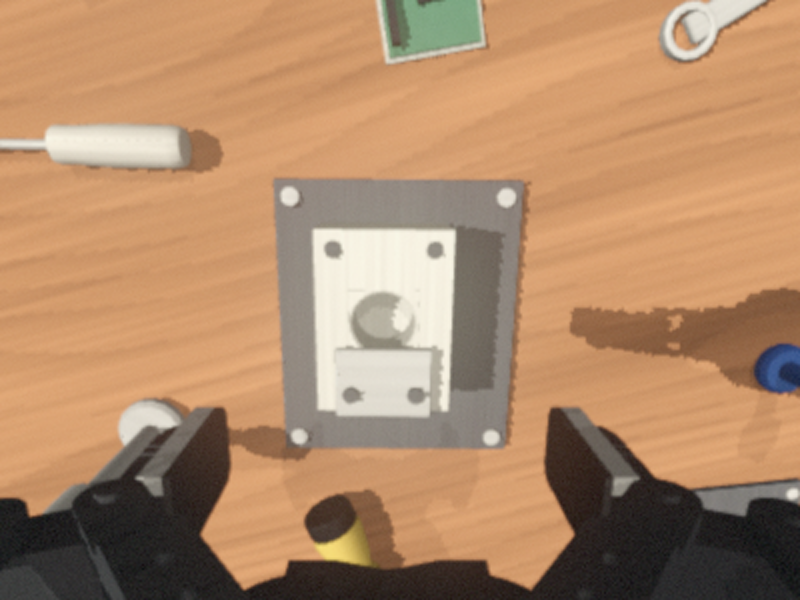

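Left crop: head's top face has corners (113,188), (204,165), (220,247), (135,270) in crop pixels. Right crop and the enlargement: block top corners (313,229), (456,227), (448,411), (319,410); lip free edge from (334,349) to (434,349); bore centred about (382,322).

```bash
python3 - <<'E'
from h import *
m=dict(np.load("pics/wpost.npz")); 
H=np.array([ray(m,(220+u/5,150+v/5),.13)[:2] for u,v in((113,188),(204,165),(220,247),(135,270))])
print("head",H.mean(0),[np.degrees(np.arctan2(*(H[(i+1)%4]-H[i])[::-1])).round(1) for i in range(4)],[np.linalg.norm(H[(i+1)%4]-H[i]).round(4) for i in range(4)])
print("foot",ray(m,(220+167/5,150+116/5),.012))
m=dict(np.load("pics/wblk.npz"))
Q=lambda u,v,z:ray(m,(60+u/2-.25,30+v/2-.25),z)[:2]
B=np.array([Q(*p,.056) for p in((313,229),(456,227),(449,411),(318,411))])
print("block",B.mean(0),[np.degrees(np.arctan2(*(B[(i+1)%4]-B[i])[::-1])).round(1) for i in range(4)],[np.linalg.norm(B[(i+1)%4]-B[i]).round(4) for i in range(4)])
L=np.array([Q(*p,.066) for p in((334,349),(434,349))]); print("lip edge mid",L.mean(0),np.linalg.norm(L[0]-L[1]))
A=np.array([Q(*p,.008) for p in((275,180),(524,181),(507,449),(286,449))])
print("plate",A.mean(0),[np.degrees(np.arctan2(*(A[(i+1)%4]-A[i])[::-1])).round(1) for i in range(4)],[np.linalg.norm(A[(i+1)%4]-A[i]).round(4) for i in range(4)])
bx=np.array([np.cos(np.radians(-15.3)),np.sin(np.radians(-15.3))])
print("bore from lip",L.mean(0)+bx*.01275)
# bore mouth rim: beveled 40.5mm; extreme sideways left/right
print("bore sides",Q(349,320,.056),Q(416,320,.056),"top",Q(383,290,.056))
E
```

```text
head [ 0.53670664 -0.25811925] [np.float64(-75.4), np.float64(-168.8), np.float64(105.8), np.float64(14.0)] [np.float64(0.0219), np.float64(0.0203), np.float64(0.021), np.float64(0.0208)]
foot [ 0.53738552 -0.25790566  0.012     ]
block [0.5874047  0.05287898] [np.float64(-104.2), np.float64(164.7), np.float64(75.0), np.float64(-15.6)] [np.float64(0.0801), np.float64(0.1119), np.float64(0.0807), np.float64(0.1108)]
lip edge mid [0.57551527 0.05600274] 0.05761563733830562
plate [0.57218058 0.04743693] [np.float64(-105.2), np.float64(165.1), np.float64(75.0), np.float64(-15.8)] [np.float64(0.1581), np.float64(0.1887), np.float64(0.1612), np.float64(0.1893)]
bore from lip [0.58781338 0.05263835]
bore sides [0.5949789  0.07208869] [0.58478639 0.03410207] top [0.60712568 0.04812477]
```

```bash
cat >> h.py <<'E'
YAW=np.radians(-15.2); bx=np.array([np.cos(YAW),np.sin(YAW),0]); by=np.array([-np.sin(YAW),np.cos(YAW),0]); G=.107
JIN=np.radians(-15.2)
def pose(c,ox,oy,oz,th):
    """TCP pose for post origin at (ox,oy) from bore centre c, height oz, lean th"""
    a=-np.sin(th)*bx+np.cos(th)*np.array([0,0,1.])
    return np.array([c[0],c[1],0])+ox*bx+oy*by+[0,0,oz]+G*a, ori(JIN,-th,by)
def pf(n=""):
    s=bot.read_state(); f=s['contact_force']; print(n,"t%.1f"%s['time'],"F",np.round([f@bx,f@by,f[2]],1),"pos",s['position'].round(4),"gap",round(s['finger_gap'],4)); return s
E
python3 - <<'E'
from h import *
import h
c=(.5876,.0527)
for jd in(-15.2,-105.2,74.8):
    h.JIN=np.radians(jd)
    print(jd,[None if (q:=bot.solve_ik(*pose(c,*p))) is None else q.round(2) for p in((.011,0,.12,.45),(.011,0,.055,.45),(0,0,.022,0))])
P=np.array([.5355,-.258])
for k,jd in enumerate((-76,14)):
    o=ori(np.radians(jd))
    bot.movep([*P,.17],o); bot.servo_line([*P,G],v=.08,max_force=12)
    pf("down"); bot.close_gripper(); pf("closed")
    if k==0: bot.gripper_open(); bot.servo_line([*P,.17],v=.2)
w=bot.read_state()
bot.servo_line([*P,G+.1],v=.15); bot.dwell(.2); pf("lift")
im=bot.camera("wrist"); cv2.imwrite("pics/g.png",im[:,:,::-1])
E
```

```text
-15.2 [array([ 0.19,  0.25,  2.06, -0.44,  0.46,  0.82]), array([ 0.19,  0.37,  2.1 , -0.65,  0.32,  1.03]), array([ 0.07,  0.53,  1.78, -0.  ,  0.83,  0.33])]
-105.2 [array([ 0.19,  0.25,  2.06, -0.44,  0.46,  2.39]), None, array([ 0.07,  0.53,  1.78, -0.  ,  0.83,  1.91])]
74.8 [array([ 0.19,  0.25,  2.06, -0.44,  0.46, -0.76]), array([ 0.19,  0.37,  2.1 , -0.65,  0.32, -0.54]), array([ 0.07,  0.53,  1.78, -0.  ,  0.83, -1.24])]
down t5.6 F [0.3 0.9 0.1] pos [ 0.5358 -0.2582  0.1073] gap 0.0854
closed t6.2 F [-1.3 -0.4  3.9] pos [ 0.5356 -0.2579  0.1073] gap 0.0212
down t9.7 F [ 0.4 -0.6  0.2] pos [ 0.5358 -0.2582  0.1073] gap 0.0855
closed t10.2 F [0.4 0.1 2.9] pos [ 0.5358 -0.2581  0.1073] gap 0.0214
lift t11.3 F [-0.4 -1.1 -1.8] pos [ 0.5349 -0.2577  0.2058] gap 0.0212
```

View pics/g.png

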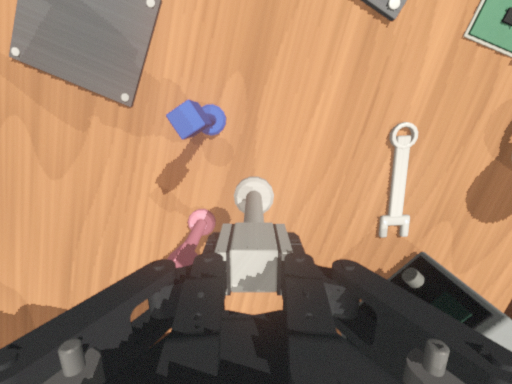

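The grasp is good: the post hangs straight in the pads and its neighbours haven't moved. Next is to lean it, lower it at the mouth and feel for the wall.

```bash
python3 - <<'E'
from h import *
c=(.5876,.0527); th=.45
p=bot.read_state()['position']; bot.servo_line([p[0],p[1],G+.14],v=.2)
bot.movep(*pose(c,.012,0,.13,th)); bot.dwell(.3); pf("above")
print("hit",bot.servo_line(*pose(c,.012,0,.055,th),v=.06,max_force=6)); bot.dwell(.2);s=pf("low"); 
print("err z",s['position']-pose(c,.012,0,.055,th)[0])
im=bot.camera("scene"); cv2.imwrite("pics/s1.png",cv2.resize(im[180:280,190:310,::-1],(720,600),interpolation=cv2.INTER_CUBIC))
E
```

```text
above t13.3 F [ 0.   0.1 -1.8] pos [0.5545 0.0612 0.2264] gap 0.0212
hit True
low t14.7 F [-1.4 -0.1  4.6] pos [0.5537 0.0618 0.1521] gap 0.0212
err z [-5.17402296e-04  9.77748263e-06  7.68853162e-04]
```

View pics/s1.png

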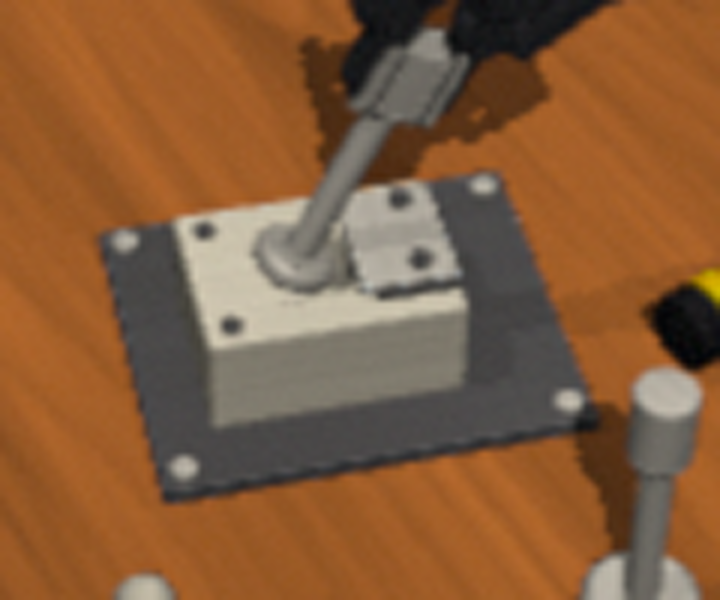

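Contact came at z≈55.8 mm: at 12 mm offset, the sides of the leaned disc rest on the bore's rim, as the geometry predicts. I'll raise it slightly, slide it in under the lip on a diagonal, and then feel for the wall.

```bash
python3 - <<'E'
from h import *
c=(.5876,.0527); th=.45
bot.servo_line(*pose(c,.012,0,.058,th),v=.05); bot.dwell(.2); pf("free")
bot.servo_line(*pose(c,.0085,0,.057,th),v=.03); bot.dwell(.1); pf("a")
print(bot.servo_line(*pose(c,.0055,0,.0545,th),v=.02,max_force=8)); bot.dwell(.1); s=pf("b")
d=s['position']-pose(c,0,0,0,th)[0]; print("o:",(d@bx).round(4),(d@by).round(4),d[2].round(4))
print(bot.servo_line(*pose(c,-.004,0,.0545,th),v=.02,max_force=6)); s=pf("wall")
d=s['position']-pose(c,0,0,0,th)[0]; print("o:",(d@bx).round(4),(d@by).round(4),d[2].round(4))
im=bot.camera("scene"); cv2.imwrite("pics/s2.png",cv2.resize(im[180:280,190:310,::-1],(720,600),interpolation=cv2.INTER_CUBIC))
E
```

```text
free t15.2 F [-1.1  0.3 -2.6] pos [0.5541 0.0617 0.1541] gap 0.0212
a t15.6 F [-0.5 -0.7 -2.7] pos [0.5509 0.0627 0.1533] gap 0.0213
False
b t16.0 F [-0.6 -0.2 -3. ] pos [0.548  0.0635 0.1509] gap 0.0211
o: 0.0055 0.0001 0.0545
True
wall t16.4 F [ 5.  -1.2 -3.1] pos [0.5415 0.0654 0.151 ] gap 0.0215
o: -0.0013 0.0001 0.0547
```

Force contact in x gives the wall 2.4 mm nearer than the vision estimate, which is consistent with the two cameras disagreeing. I'll correct for it, straighten partway, and centre by feel.

```bash
cat >> h.py <<'E'
def off(c,th):
    s=bot.read_state(); d=s['position']-pose(c,0,0,0,th)[0]; return np.array([d@bx,d@by,d[2]])
TH=[.45,.4,.35,.3,.25,.2,.15,.1,.05,0]
OZ=np.interp
def oz(th): return np.interp(th,[0,.1,.2,.3,.4,.45],[.037,.040,.045,.0495,.053,.0545])
def straighten(c,a,b,n,F=12):
    for th in np.linspace(a,b,n):
        hit=bot.servo_line(*pose(c,.006*np.sin(th),0,oz(th),th),v=.03,max_force=F)
        s=pf("th%.2f hit%d"%(th,hit))
        if hit: print(off(c,th).round(4)); return th
    return None
def feel(c,th,F=5):
    o=np.array([.006*np.sin(th),0,oz(th)]); r={}
    for k,ax in((1,'y'),(0,'x')):
        e=[]
        for sg in(1,-1):
            q=o.copy(); q[k]+=sg*.005
            hit=bot.servo_line(*pose(c,*q,th),v=.015,max_force=F); e.append(off(c,th)[k]); print(ax,sg,hit,e[-1].round(4))
            bot.servo_line(*pose(c,*o,th),v=.03); bot.dwell(.1)
        o[k]=np.mean(e); bot.servo_line(*pose(c,*o,th),v=.03); bot.dwell(.1)
    sh=o-[.006*np.sin(th),0,oz(th)]
    c2=np.array(c)+sh[0]*bx[:2]+sh[1]*by[:2]; print("new c",c2.round(5),"shift",sh.round(4)); return c2
E
python3 - <<'E'
from h import *
c=np.array([.5876,.0527])-.0022*bx[:2]
bot.servo_line(*pose(c,.0026,0,oz(.45),.45),v=.02); bot.dwell(.1); pf()
if straighten(c,.42,.3,4,8) is None:
    c=feel(c,.3); np.save("c.npy",c); pf("centred")
E
```

```text
t16.8 F [-0.6  0.4 -2.5] pos [0.5426 0.0648 0.1506] gap 0.0215
th0.42 hit0 t17.1 F [ 0.4 -0.6 -2.8] pos [0.546  0.0639 0.1514] gap 0.0213
th0.38 hit0 t17.4 F [ 0.7  0.3 -3.2] pos [0.549  0.0628 0.1514] gap 0.021
th0.34 hit0 t17.6 F [ 0.9 -0.1 -2.2] pos [0.5523 0.0617 0.1513] gap 0.0213
th0.30 hit0 t17.9 F [ 1.1  0.2 -1.6] pos [0.5559 0.0608 0.1512] gap 0.0215
y 1 True 0.0012
y -1 True -0.0022
x 1 True 0.0035
x -1 True 0.0009
new c [0.58575 0.05266] shift [ 0.0004 -0.0005  0.    ]
centred t21.1 F [-0.6  0.1 -1.7] pos [0.5568 0.0605 0.1516] gap 0.0214
```

Centred, with only a small correction. Now straighten the rest and lower it home.

```bash
python3 - <<'E'
from h import *
c=np.load("c.npy")
if straighten(c,.25,0,6,12) is None:
    bot.dwell(.2); pf("upright")
    hit=bot.servo_line(*pose(c,0,0,.018,0),v=.03,max_force=8); pf("down hit%d"%hit); print(off(c,0).round(4))
    im=bot.camera("scene"); cv2.imwrite("pics/s3.png",cv2.resize(im[180:280,190:310,::-1],(720,600),interpolation=cv2.INTER_CUBIC))
E
```

```text
th0.25 hit0 t21.4 F [-0.3 -0.1 -1.8] pos [0.5616 0.059  0.1507] gap 0.0214
th0.20 hit0 t21.7 F [ 0.1 -0.3 -1.4] pos [0.5661 0.0578 0.1496] gap 0.0213
th0.15 hit0 t22.0 F [ 0.5 -0.2 -2.5] pos [0.5707 0.0565 0.1479] gap 0.0216
th0.10 hit0 t22.4 F [ 0.4  0.1 -1.9] pos [0.5754 0.0552 0.1461] gap 0.0213
th0.05 hit0 t22.7 F [ 0.4  0.6 -1.8] pos [0.5802 0.0539 0.145 ] gap 0.0213
th0.00 hit0 t23.0 F [-0.1 -0.3 -2.3] pos [0.5851 0.0526 0.1436] gap 0.0214
upright t23.2 F [ 1.1  0.  -2.4] pos [0.5851 0.0528 0.1438] gap 0.0208
down hit1 t23.7 F [-0.7  1.1  5.1] pos [0.5858 0.0528 0.1294] gap 0.0216
[0.     0.0001 0.0224]
```

Floor contact at 22.4 mm, so it is seated. Release, retreat and check.

```bash
python3 - <<'E'
from h import *
bot.gripper_open(); bot.dwell(.2); s=pf("open"); p=s['position']
bot.servo_line([p[0],p[1],.30],v=.15); bot.movep([.45,-.1,.33],ori(JIN)); bot.dwell(.4); pf("away")
a=bot.camera("scene")[150:290,160:320,::-1]; t=bot.camera("top")[120:250,180:330,::-1]
cv2.imwrite("pics/fin.png",np.hstack([cv2.resize(a,(400,350),interpolation=cv2.INTER_CUBIC),cv2.resize(t,(400,350),interpolation=cv2.INTER_CUBIC)]))
E
```

```text
open t24.6 F [ 0.7 -0.4 -0.3] pos [0.585  0.0527 0.1288] gap 0.0852
away t27.1 F [-0.1  0.7  0.4] pos [ 0.4503 -0.0996  0.3298] gap 0.0852
```

View pics/fin.png

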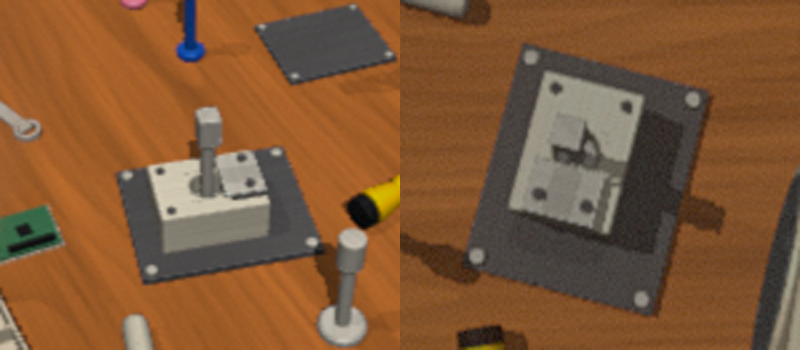

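The post stands upright in the bore, with its foot below the lip and the gripper clear of it. Everything else in view is where it was.

```bash
python3 -c "
from cell import bot
bot.sign_off(); print(bot.read_state()['time'])"
```

```text
the job is handed in; nothing more can be done
the job is handed in; nothing more can be done
```

The post is fitted in the bored block and the job is handed in, at about 27 s of the 59 s limit. No verdict was reported.

- **What I did:** I gripped the square head twice, a quarter turn apart, to centre it in the jaws. I leaned the post 0.45 rad and passed the foot's edge under the keeper lip until it met the bore's wall. I then felt for the bore's centre at 0.3 rad, straightened the post, lowered it and let go.
- **Last checks:** It met the floor with the foot at 22.4 mm, against 22 mm nominal. After release, the scene and top pictures show it upright in the bore with the gripper clear. The spare post, stubby driver and board look unmoved; the wrench and fine driver show only in part.
- **What disagreed:** The bore was about 2 mm nearer the robot than the wrist camera had shown; the wall contact corrected this. The first descent, 12 mm out from the bore's axis, touched the rim lightly (about 6 N), so I raised the post slightly and went in diagonally.

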